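# Lock the hold-down bar of the spring-leaf fixture

## Task

Swing the raised hold-down bar all the way down so that its eye sits in the fork over the spring leaf, then push the headed pin fully home through fork and eye until its head seats against the fork. Then pick up the oblong steel keeper plate from the bench and lay it flat in the pocket between the four corner lugs behind the pin's head, so that the pin cannot back out. Leave everything else on the bench where it is.

Things in the scene. Friction and masses are not known exactly. Their poses are not given: they have to be found in the camera images.
- fixture: Cast-iron hold-down fixture, fixed to the bench. Origin: on the bench top below the near fork face; own +y is the direction in which the pin must go, z up. Flat bed 30 mm above the bench, x -75 to 75, y -130 to 95 mm. A spring leaf 40 mm wide lies along y at x = 62 mm (y -2 to 148, top 42 mm high). Bar hinge axis at x = 120, y = 55, z = 53 mm.
- seat (a point): Mouth of the near fork hole (fixture x = 0, y = 0, z = 53 mm), where the centre of the head's bearing face belongs when the pin is home; axes as the fixture's. Two fork cheeks 64 mm wide (x), tops 82 mm above the bench, at y 0 to 40 and 70 to 90 mm, with 23 mm holes along y; the eye of the bar fits the 30 mm gap.
- pocket (a point): Centre of the floor of the keeper pocket, on the bed 30 mm above the bench at fixture x = 0, y = -53.5 mm; axes as the fixture's. Clear space 59 mm (x) by 79 mm (y), bounded by four corner lugs 7 mm high that lean outward as a lead-in and, at +y, by the seated head; its x sides are open for fingers within 23 mm of its centre.
- bar (a joint): Angle of the hold-down bar in rad: 0 = fully down, level, resting on its stop with its eye aligned with the fork holes; grows as it rises (up to 1.2) about the fixture's +y axis. A stiff hinge: it stays where it is left; about 5 N on the knob moves it.
- knob (a point): Centre of the brown bakelite knob at the free end of the bar, 200 mm from the hinge axis, up to 38 mm thick, 56 mm long along the bar. With the bar down it is at fixture x = -80, y = 55, z = 53 mm. Axes turn with the bar: own x along the bar to the hinge.
- pin: Loose headed steel pin: shank 20 mm thick, 108 mm long, last 12 mm tapered; head 44 mm across, 14 mm thick. Origin: centre of the head's bearing face (where shank meets head); own +y along the shank to the tip, back of head at y = -14 mm. It starts level on the fork's axis, tip already in the near hole, head standing on the bed 75 to 85 mm short of the fork.
- keeper: Loose keeper plate, plain oblong of steel 50 mm (own x) by 70 mm (own y) by 8 mm thick, lying flat on the bench left or right of the fixture. Origin: centre of its underside. In the pocket its long side runs along the pin's axis (either way round).
- disc: Bystander: flat round steel ring, 84 mm across, 32 mm hole, 6 mm thick, lying on the bench; not the oblong plate. Origin: centre of its underside.
- tin: Bystander: open round steel coffee tin of rivets, 103 mm across, 115 mm tall. Origin: centre of its underside.
- grease_cup: Bystander: upright brass grease fitting, 44 mm across, 69 mm tall. Origin: centre of its underside.
- clip0: Bystander: chrome hubcap clip, a bent strip 70 x 22 x 28 mm tall. Origin: centre of its underside.
- clip1: Bystander: chrome hubcap clip like clip0.
- clip2: Bystander: chrome hubcap clip like clip0.
- wrench: Bystander: steel spanner 190 mm long, lying flat.
Things that resemble listed ones, but are neither listed nor needed, are in the scene too. Several things have the shape of the pin; the one meant has the colours described above. What is shaped like the keeper but purple is not meant.

How it is judged:
By the outcome, as a careful person would: the job done as asked, in the order asked, and still so for the second after the job is handed in, with the robot touching nothing.
It also fails if it takes over 72 s, if anything falls off the work surface, if the arm or the gripper's body presses on something with over 40 N, if the wrist force passes 120 N, or if a joint passes its speed limit or range.

## Robot

A 7-joint arm with a two-finger parallel gripper is mounted at the origin on the work surface. World frame = base frame: x ahead of the robot, y to its left, z up, the work surface at z = 0. Lengths are in m, angles in rad, forces in N, time in s.
With the tool pointing down it reaches from about 0.425 to 0.95 m from the base axis. Payload 4.7 kg.
Tool frame: the origin (TCP) lies on the mounting face of the last link; the fingertips stand 173 mm ahead of it and the grasp point (between the pads) lies 155 mm ahead of it; z points along the fingers, y is the direction in which the jaws open and shut (so a half turn about z gives the same grasp; the last joint's range is limited). The gripper opens to 85 mm and grips with 20 to 120 N. Pads are 22 mm wide; open, the fingers measure 114 mm over their backs; the gripper's body (76 mm by 85 mm) begins 54 mm behind the grasp point. The pads swing forward as they close: fully open they stand 13 mm farther back than shut.
Start: joints at [1.161, 0.469, -0.049, 1.532, 0.024, 1.141, -0.082], TCP at [0.251, -0.627, 0.405] pointing down, gripper open.
Joint ranges: [-2.59, 2.59], [-0.33, 1.99], [-1.39, 1.29], [0.1, 2.45], [-1.04, 4.18], [0.21, 1.99], [-2.66, 2.66]. Speed limits (rad/s): [2.57, 2.57, 3.14, 3.14, 3.14, 3.14, 3.14].

## Interface

Orientations are given as a rotation vector (axis times angle).
In Python, from plant import robot, eyes, recognise, trace gives the robot as it stands.
- The arm moves only by the shell command python3 -m crank 'ROWS' [OPENING] [FORCE]. ROWS is JSON, a list of rows, each a list of 2 entries, a list of its own where there are three numbers: the shift along the tool's x, y, z each as a share of 0.025 m, from -1 to 1, then the turn, a rotation vector about the tool's x, y, z each as a share of 0.12 rad, from -1 to 1. In form: [[[x, y, z], [wx, wy, wz]], ...]. A call has 1 to 12 rows; each row shifts and turns the commanded pose from where the row before left it, along the tool's axes as they then stand; what a row does not reach is not made up. A row lasts 1/8 s, in which the tool goes at most 62.5 mm and 10.7 degrees, less where a joint would pass 70% of its speed; a pose out of reach is approached as far as the arm can. A call with a number of a shift or a turn outside -1 to 1 is refused whole. A call with a gripper value outside its range is refused whole. OPENING is the closure, from -1 (fully open) to 1 (shut), set as the call begins (- or left out, the last holds). The fingers move at their own pace and stop on an object; FORCE is the grip in N (left out, the last holds). Time passes only in rows, so rows that do not move let the fingers close. It gives the time, the measured TCP pose, the force and the opening at its end, in the units of the state.
- robot.read_state(): the state, without advancing time (a new reading comes with each control period).
- eyes.camera(name): name is "scene" or "top"; returns the picture (480x640x3 uint8, red, green, blue); there is no depth.
- eyes.get_calibration(name): a dict with "fx", "fy", "cx", "cy" (pixels), "world_from_camera" (4x4, takes a point from camera to world coordinates). Camera axes: x right, y down, z forward; pixel columns grow to the right and rows downward; lengths in m; the calibration is good to about 2 mm. A picture is of the moment at which its call begins. get_calibration takes no time and is no camera call.
- robot.sign_off(): hands the job in, once; it reports no verdict.
Trained networks look in the newest picture that a camera, given by its name, has taken for a name from the list of things; names that differ only in an ending like _2 or _b are one class to them, and where a whole thing is asked for, a point or a joint stands for the part that bears it (a point fixed in the world has none). Each returns a list of dicts, best first, with "confidence" (0 to 1); they miss things now and then, are a little off and sometimes report something else, mostly with a low value. They report only what shows in the picture. A call takes as long as a camera call. They do not tell look-alikes from the thing itself.
- recognise(camera, thing): "at" ([x, y, z] in m, in world coordinates, good to about 4 mm: the middle of the surface that is visible of it).
- trace(camera, thing): "region" (480x640 bool, what is visible of it).
The state is a dict: "time_s": time; "joints": joint angles; "qd": joint speeds; "joint_efforts": joint torques, N m; "tool_pos": TCP position; "tool_rot": TCP orientation; "contact_force": force on the tool from outside, world axes, zero at the start; "moment": the same for the moment, N m; "gripper_width": finger opening in m.
Only numpy, scipy, OpenCV 4.12 (cv2) and the standard library are available. Lean on these libraries where they do the work, as an engineer would, in place of code of your own. Each camera call takes 0.05 s, during which the arm holds its last target. There are 200 camera calls.

## Working session

There is one attempt and no reset: what is moved stays moved. The work goes in short steps, Python scripts to look and compute and a shell command to move; the robot and the scene stay as the last step left them, time stands still between calls to the robot, and variables do not carry over. Pictures are saved under pics/ and viewed, about 8 in all and at most 12, crops included, and the job is handed in when it is done.

```bash
mkdir -p pics; ls
python3 - <<'E'
from plant import robot,eyes,recognise,trace
import cv2,numpy as np
np.set_printoptions(precision=4,suppress=True)
s=robot.read_state(); print(s['time_s'],s['tool_pos'],s['tool_rot'],s['gripper_width'])
for n in('scene','top'):
    im=eyes.camera(n); cv2.imwrite(f'pics/{n}0.png',im[:,:,::-1]); c=eyes.get_calibration(n); print(n,c['fx'],c['cx'],c['cy'],np.array(c['world_from_camera']))
    for t in('fixture','pin','keeper','knob','disc'):
        print(t,[(round(d['confidence'],2),np.round(d['at'],3)) for d in recognise(n,t)])
E
```

```text
pics
0.0 [ 0.2508 -0.6264  0.4037] [-3.0829 -0.5944  0.0007] 0.08525045146976108
scene 477.5742947667824 319.6897528630891 242.2066814578777 [[-0.6552  0.4796 -0.5837  1.2651]
 [ 0.7554  0.4133 -0.5084  0.6127]
 [-0.0025 -0.7741 -0.6331  0.8742]
 [ 0.      0.      0.      1.    ]]
fixture [(0.85, array([0.654, 0.1  , 0.032]))]
pin [(0.88, array([ 0.569, -0.21 ,  0.023])), (0.67, array([ 0.598, -0.037,  0.06 ])), (0.58, array([0.358, 0.013, 0.014]))]
keeper [(0.74, array([ 0.455, -0.327,  0.01 ])), (0.71, array([ 0.345, -0.296,  0.009])), (0.6, array([ 0.49 , -0.439,  0.007]))]
knob [(0.86, array([0.645, 0.098, 0.136]))]
disc [(0.63, array([0.479, 0.306, 0.004]))]
top 606.5492424227998 315.7106932129332 234.28303041477582 [[ 0.0244 -0.9851  0.1701  0.2878]
 [-0.9996 -0.0264 -0.0098  0.0169]
 [ 0.0142 -0.1698 -0.9854  1.4246]
 [ 0.      0.      0.      1.    ]]
fixture [(0.92, array([0.608, 0.059, 0.027]))]
pin [(0.93, array([ 0.591, -0.008,  0.061])), (0.71, array([ 0.362, -0.014,  0.024])), (0.69, array([ 0.566, -0.197,  0.022]))]
keeper [(0.93, array([ 0.339, -0.303,  0.008])), (0.62, array([ 0.474, -0.442,  0.01 ])), (0.45, array([0.619, 0.094, 0.168])), (0.23, array([0.608, 0.062, 0.03 ]))]
knob [(0.89, array([0.617, 0.096, 0.17 ]))]
disc [(0.56, array([0.47 , 0.304, 0.006]))]
```

View pics/scene0.png

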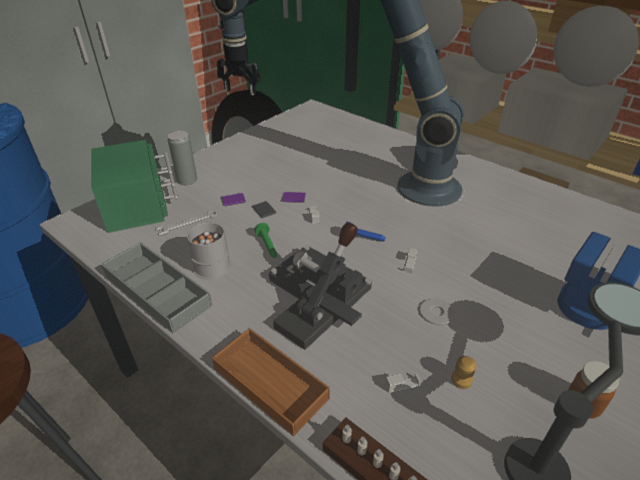

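View pics/top0.png

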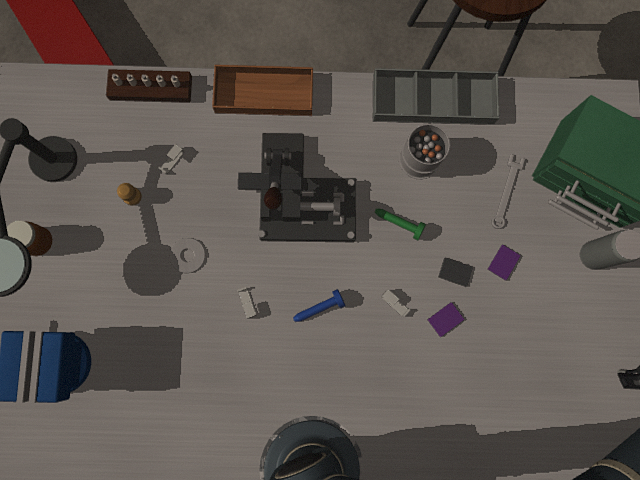

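Top: candidates for the keeper are the dark grey plate at (457,271) and two purple plates at (505,262) and (447,319). The purple ones are excluded, so the grey one fits. For the pin, there is grey steel in the fixture at (322,206), green at (400,223) and blue at (320,306). The grey one on the fork axis fits. I'll confirm both in one enlarged crop.

Run:
```python
import cv2,numpy as np
a=cv2.imread('pics/top0.png'); 
c=cv2.resize(a[120:290,230:490],None,fx=3,fy=3,interpolation=cv2.INTER_CUBIC)
c=np.clip(c.astype(float)*1.8,0,255).astype('uint8')
cv2.imwrite('pics/crop0.png',c)
```

```text
(no output)
```

View pics/crop0.png

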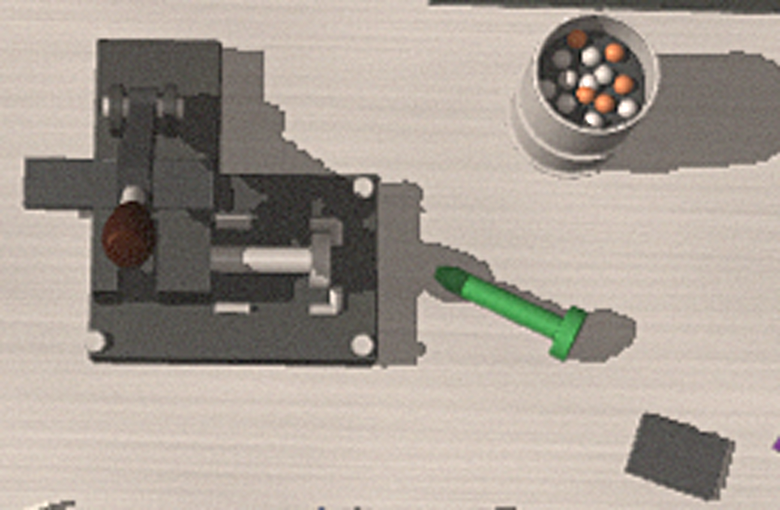

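The crop confirms both. The grey pin is on the fork axis, with its head near crop (322,258), and the dark grey oblong plate is at crop (680,457). Next I'll fit the fixture pose and the keeper pose.

```bash
cat > h.py <<'E'
import numpy as np,cv2
from scipy.optimize import least_squares
from scipy.spatial.transform import Rotation as R
from plant import robot,eyes,recognise,trace
np.set_printoptions(precision=4,suppress=True)
def proj(n,P):
    c=eyes.get_calibration(n);T=np.linalg.inv(np.array(c['world_from_camera']))
    q=np.atleast_2d(P)@T[:3,:3].T+T[:3,3]
    return np.c_[c['fx']*q[:,0]/q[:,2]+c['cx'],c['fy']*q[:,1]/q[:,2]+c['cy']]
def ray(n,uv,z):
    c=eyes.get_calibration(n);T=np.array(c['world_from_camera']);uv=np.atleast_2d(uv)
    d=np.c_[(uv[:,0]-c['cx'])/c['fx'],(uv[:,1]-c['cy'])/c['fy'],np.ones(len(uv))]@T[:3,:3].T
    return T[:3,3]+d*((z-T[2,3])/d[:,2])[:,None]
def fx(p,P):
    P=np.atleast_2d(P)/1000.;c,s=np.cos(p[2]),np.sin(p[2])
    return np.c_[p[0]+c*P[:,0]-s*P[:,1],p[1]+s*P[:,0]+c*P[:,1],P[:,2]]
E
python3 - <<'E'
from h import *
M=np.array([[75,-130,30],[-75,-130,30],[-75,95,30],[82,148,42],[42,148,42]])
U=np.array([[378,176],[378,358],[90,356],[24,158],[24,207]])/3+[230,120]
f=lambda p:(proj('top',fx(p,M))-U).ravel()
r=least_squares(f,[.6,.06,0]);print('fix',r.x,r.fun)
p=r.x
W=[[[x,y,30] for x,y in((75,-130),(-75,-130),(-75,95),(75,95))],[[-32,0,82],[32,0,82],[32,40,82],[-32,40,82]],[[-32,70,82],[32,70,82],[32,90,82],[-32,90,82]],[[-29.5,-93,30],[29.5,-93,30],[29.5,-14,30],[-29.5,-14,30]],[[42,-2,42],[82,-2,42],[82,148,42],[42,148,42]],[[120,25,53],[120,85,53]],[[0,-95,53],[0,0,53]]]
out=[]
for n,(x0,y0,w,h) in(('top',(230,120,150,140)),('scene',(250,220,140,140))):
    a=cv2.imread(f'pics/{n}0.png');a=np.clip(a*1.8,0,255).astype('uint8')
    c=cv2.resize(a[y0:y0+h,x0:x0+w],None,fx=400/w,fy=400/w,interpolation=cv2.INTER_CUBIC)
    for q in W:
        uv=((proj(n,fx(p,q))-[x0,y0]+.5)*400/w).astype(int); cv2.polylines(c,[uv],True,(0,255,0),1)
    out.append(cv2.resize(c,(400,400)) if c.shape[0]!=400 and 0 else np.pad(c,((0,400-c.shape[0]),(0,0),(0,0))))
cv2.imwrite('pics/ov.png',np.hstack(out))
for n in('top','scene'):
    eyes.camera(n)
    for d in trace(n,'keeper'):
        g=d['region'].astype('uint8');im=cv2.imread(f'pics/{n}0.png');col=im[g>0].mean(0)
        ys,xs=np.nonzero(g);w=ray(n,np.c_[xs,ys],.008)[:,:2]
        (c,s,ang)=cv2.minAreaRect((w*1000).astype(np.float32))
        print(n,round(d['confidence'],2),col,w.mean(0),c,s,ang)
for n in('top','scene'):
  for d in recognise(n,'pin')+recognise(n,'knob'): print(n,d['at'])
E
```

```text
fix [0.59   0.0393 0.0179] [ 0.0032 -0.9368  0.3084  0.7693 -0.2875  0.5916  0.2317 -0.3497 -0.2514
 -0.1288]
top 0.9 [80.4356 42.268  73.6886] [ 0.4761 -0.4422] (476.9513244628906, -441.975830078125) (54.271881103515625, 72.99229431152344) 60.48381805419922
top 0.85 [81.6538 40.7527 73.8501] [ 0.3405 -0.303 ] (340.7064514160156, -302.9700927734375) (50.399024963378906, 69.93818664550781) 37.10738754272461
top 0.73 [45.5835 47.1298 48.6307] [ 0.4514 -0.3279] (451.4264221191406, -327.6054382324219) (68.38185119628906, 49.1645622253418) 72.84439086914062
scene 0.73 [107.532   58.3695  94.399 ] [ 0.4829 -0.437 ] (482.943359375, -437.72381591796875) (57.06260681152344, 67.38190460205078) 59.14862823486328
scene 0.7 [70.1933 71.8587 72.0409] [ 0.4583 -0.322 ] (458.21588134765625, -323.0118408203125) (80.55873107910156, 56.69849395751953) 73.75953674316406
scene 0.54 [105.1887  59.2075  93.1509] [ 0.347  -0.2987] (346.6334533691406, -299.0242614746094) (57.901432037353516, 68.24227905273438) 40.714683532714844
top [0.5625, -0.1944, 0.0228]
top [0.3587, -0.011, 0.0277]
top [0.5904, -0.0083, 0.0617]
top [0.6178, 0.0973, 0.1683]
scene [0.7146, 0.3534, 0.006]
scene [0.3563, 0.0125, 0.0147]
scene [0.568, -0.211, 0.0231]
scene [0.6002, -0.0327, 0.0609]
scene [0.4799, 0.3064, 0.0074]
scene [0.6481, 0.0992, 0.1373]
```

View pics/ov.png

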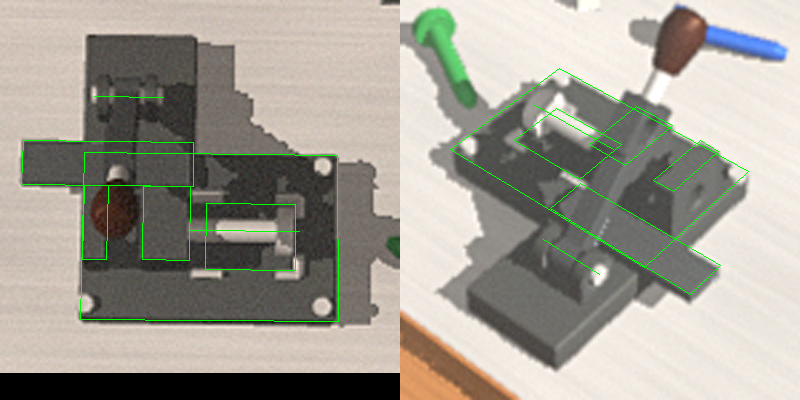

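Run:
```python
from h import *
p=[.590,.0393,.0179]
for th in np.arange(.3,1.25,.1):
    K=fx(p,[120-200*np.cos(th),55,53+200*np.sin(th)])
    print(round(th,2),K[0],proj('top',K)[0],proj('scene',K)[0])
for n in('top','scene'):
    im=cv2.imread(f'pics/{n}0.png').astype(int);m=(im[:,:,2]>im[:,:,0]*1.5+8)&(im[:,:,2]<140)
    x0,y0=(255,180) if n=='top' else (330,215)
    ys,xs=np.nonzero(m[y0:y0+35,x0:x0+35]);print(n,xs.mean()+x0,ys.mean()+y0,xs.min()+x0,xs.max()+x0,ys.min()+y0,ys.max()+y0)
```

```text
0.3 [0.518  0.093  0.1121] [275.1215 231.5954] [359.6064 249.0131]
0.4 [0.5248 0.0931 0.1309] [274.7293 226.971 ] [358.3326 244.5226]
0.5 [0.5335 0.0933 0.1489] [274.3615 221.4471] [356.5535 240.5285]
0.6 [0.544  0.0935 0.1659] [274.0238 215.061 ] [354.2627 237.0879]
0.7 [0.5561 0.0937 0.1818] [273.7216 207.8669] [351.4583 234.258 ]
0.8 [0.5697 0.0939 0.1965] [273.4602 199.9366] [348.1434 232.0949]
0.9 [0.5847 0.0942 0.2097] [273.2446 191.3593] [344.3274 230.6528]
1.0 [0.601  0.0945 0.2213] [273.0788 182.2409] [340.027  229.9819]
1.1 [0.6183 0.0948 0.2312] [272.9663 172.7016] [335.2667 230.1274]
1.2 [0.6365 0.0951 0.2394] [272.9098 162.8742] [330.0803 231.1265]
top 270.6455696202532 198.50632911392404 264 280 187 208
scene 352.1090909090909 231.23636363636365 345 356 224 244
```

Overlay: the fit matches the fixture in both views to a few mm. The pose is (0.590, 0.039), yaw 0.018, and the bar angle is about 0.8. I'll close the fingers, align the yaw and go above the upper side of the knob.

```bash
python3 -m crank '[[[0,0,0],[0,0,1]],[[0,0,0],[0,0,1]],[[0,0,0],[0,0,1]],[[0.48,-1,0],[0,0,0]],[[0.48,-1,0],[0,0,0]],[[0.48,-1,0],[0,0,0]],[[0.48,-1,0],[0,0,0]],[[0.48,-1,0],[0,0,0]],[[0.48,-1,0],[0,0,0]],[[0.48,-1,0],[0,0,0]],[[0.48,-1,0],[0,0,0]],[[0.48,-1,0],[0,0,0]]]' 1 40; python3 -m crank '[[[0.48,-1,0],[0,0,0]],[[0.48,-1,0],[0,0,0]],[[0.48,-1,0],[0,0,0]],[[0.48,-1,0],[0,0,0]],[[0.48,-1,0],[0,0,0]],[[0.48,-1,0],[0,0,0]],[[0.48,-1,0],[0,0,0]],[[0.48,-1,0],[0,0,0]],[[0.48,-1,0],[0,0,0]],[[0.48,-1,0],[0,0,0]],[[0.48,-1,0],[0,0,0]],[[0.48,-1,0],[0,0,0]]]'
cat > w.py <<'E'
# usage: w.py x y z yaw : rows-units needed from the present pose to a world TCP target (tool down)
import sys
from h import *
s=robot.read_state();t=[float(v) for v in sys.argv[1:4]]
r=R.from_rotvec(s['tool_rot']).as_matrix()
yaw=np.arctan2(r[1,0],r[0,0])
print('t',s['time_s'],'pos',np.array(s['tool_pos']),'yaw',yaw,'z',r[:,2],'F',np.array(s['contact_force']),'w',s['gripper_width'])
if t: print('units',r.T@(np.array(t)-s['tool_pos'])/.025,'rotvec units for down',(R.from_matrix(r).inv()*(R.from_euler('z',float(sys.argv[4]))*R.from_euler('x',np.pi))).as_rotvec()/.12)
E
python3 w.py .597 .0945 .40 .018
```

```text
time_s: 2.5
tool_pos: [0.3545, -0.3986, 0.4049]
tool_rot: [3.141, 0.033, 0.001]
contact_force: [0.3, -0.2, -0.5]
gripper_width: -0.0001
time_s: 4.0
tool_pos: [0.4922, -0.0957, 0.4049]
tool_rot: [3.141, 0.033, 0.001]
contact_force: [0.1, -0.2, 0.3]
gripper_width: -0.0
t 4.0 pos [ 0.4922 -0.0957  0.4049] yaw 0.02074460674467857 z [ 0.0006 -0.0003 -1.    ] F [ 0.1374 -0.1848  0.2795] w -3.530569195381681e-05
units [ 4.348  -7.5196  0.1979] rotvec units for down [ 0.0027 -0.0048  0.0229]
```

```bash
python3 -m crank '[[[0.54,-0.94,-0.2],[0,0,0]],[[0.54,-0.94,-0.2],[0,0,0]],[[0.54,-0.94,-0.2],[0,0,0]],[[0.54,-0.94,-0.2],[0,0,0]],[[0.54,-0.94,0],[0,0,0]],[[0.54,-0.94,0],[0,0,0]],[[0.54,-0.94,0],[0,0,0]],[[0.54,-0.94,0],[0,0,0]],[[0,0,0],[0,0,0]]]'
python3 - <<'E'
from h import *
p=[.590,.0393,.0179]
s=robot.read_state();c=np.array(s['tool_pos'])
for th in(.85,.8,.7,.6,.5,.4,.3,.2,.1,0):
    off=9*np.sin(th)
    k=[120-195*np.cos(th)+19*np.sin(th)+off,55,53+195*np.sin(th)+19*np.cos(th)+173]
    w=fx(p,k)[0]; d=(w-c)/.025; print(th,w,'step units',np.round([d[0],-d[1],-d[2]],2)); c=w
E
```

```text
time_s: 5.12
tool_pos: [0.5962, 0.0959, 0.4246]
tool_rot: [-3.14, -0.038, -0.0]
contact_force: [-1.4, -0.6, 0.8]
gripper_width: 0.0001
0.85 [0.6014 0.0945 0.385 ] step units [0.2  0.05 1.58]
0.8 [0.5932 0.0944 0.3791] step units [-0.32  0.01  0.24]
0.7 [0.5779 0.0941 0.3662] step units [-0.61  0.01  0.52]
0.6 [0.5639 0.0938 0.3518] step units [-0.56  0.01  0.57]
0.5 [0.5513 0.0936 0.3362] step units [-0.5   0.01  0.62]
0.4 [0.5403 0.0934 0.3194] step units [-0.44  0.01  0.67]
0.3 [0.531  0.0933 0.3018] step units [-0.37  0.01  0.71]
0.2 [0.5235 0.0931 0.2834] step units [-0.3   0.01  0.74]
0.1 [0.5178 0.093  0.2644] step units [-0.23  0.    0.76]
0 [0.514  0.0929 0.245 ] step units [-0.15  0.    0.77]
```

```bash
python3 -m crank '[[[0.2,0.05,0.8],[0,0,0]],[[0,0,0.78],[0,0,0]],[[-0.32,0,0.24],[0,0,0]],[[-0.3,0,0.26],[0,0,0]],[[-0.3,0,0.26],[0,0,0]],[[-0.28,0,0.28],[0,0,0]],[[-0.28,0,0.29],[0,0,0]]]'; python3 -m crank '[[[-0.25,0,0.31],[0,0,0]],[[-0.25,0,0.31],[0,0,0]],[[-0.22,0,0.33],[0,0,0]],[[-0.22,0,0.34],[0,0,0]],[[-0.19,0,0.35],[0,0,0]],[[-0.18,0,0.36],[0,0,0]],[[-0.15,0,0.37],[0,0,0]],[[-0.15,0,0.37],[0,0,0]]]';python3 -m crank '[[[-0.12,0,0.38],[0,0,0]],[[-0.11,0,0.38],[0,0,0]],[[-0.08,0,0.38],[0,0,0]],[[-0.07,0,0.3],[0,0,0]],[[0,0,0],[0,0,0]]]'
```

```text
time_s: 6.0
tool_pos: [0.5636, 0.0918, 0.3519]
tool_rot: [-3.141, -0.033, -0.001]
contact_force: [2.0, -0.1, 0.5]
gripper_width: -0.0003
time_s: 7.0
tool_pos: [0.5236, 0.091, 0.2828]
tool_rot: [3.141, 0.033, -0.0]
contact_force: [1.3, 0.2, 1.1]
gripper_width: -0.0003
time_s: 7.62
tool_pos: [0.5135, 0.0906, 0.2465]
tool_rot: [3.141, 0.033, -0.005]
contact_force: [-0.1, -0.1, 0.2]
gripper_width: -0.0001
```

```bash
cat > snap.py <<'E'
import sys
from h import *
# name, then boxes for top and scene: x0 y0 w h
v=[int(a) for a in sys.argv[2:]];o=[]
for i,n in enumerate(('top','scene')):
    x0,y0,w,h=v[4*i:4*i+4];a=eyes.camera(n)[:,:,::-1];cv2.imwrite(f'pics/{sys.argv[1]}_{n}.png',a)
    a=np.clip(a*1.8,0,255).astype('uint8')
    o.append(cv2.resize(a[y0:y0+h,x0:x0+w],(400,400*h//w),interpolation=cv2.INTER_CUBIC))
m=max(c.shape[0] for c in o)
cv2.imwrite(f'pics/{sys.argv[1]}.png',np.hstack([np.pad(c,((0,m-c.shape[0]),(0,0),(0,0))) for c in o]))
E
python3 snap.py bar 220 110 160 160 240 190 160 160
```

```text
(no output)
```

View pics/bar.png

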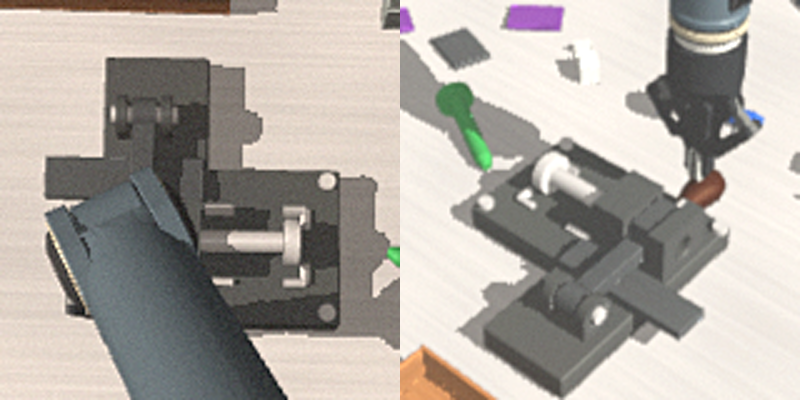

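The bar is nearly down, with its eye between the cheeks and the fingers on the knob at right-pane (700,190). I'll press on until it meets the stop.

```bash
for i in 1 2; do python3 -m crank '[[[0,0,0.1],[0,0,0]],[[0,0,0],[0,0,0]]]'; done; python3 -m crank '[[[0,0,0.1],[0,0,0]],[[0,0,0],[0,0,0]]]'
```

```text
time_s: 7.98
tool_pos: [0.5142, 0.0908, 0.245]
tool_rot: [3.141, 0.033, -0.0]
contact_force: [-1.1, 0.0, 1.2]
gripper_width: 0.0
time_s: 8.22
tool_pos: [0.5143, 0.091, 0.2443]
tool_rot: [3.14, 0.033, -0.0]
contact_force: [-4.4, -1.2, 17.2]
gripper_width: 0.0
time_s: 8.48
tool_pos: [0.5143, 0.0913, 0.2439]
tool_rot: [3.139, 0.033, 0.0]
contact_force: [-10.4, -1.2, 33.6]
gripper_width: -0.0003
```

```bash
python3 -m crank '[[[0,0,-0.6],[0,0,0]],[[0,0,-0.8],[0,0,0]],[[0,0,-0.9],[0,0,0]],[[0.45,1,0],[0,0,0]],[[0.45,1,0],[0,0,0]],[[0.45,1,0],[0,0,0]],[[0.45,1,0],[0,0,0]],[[0.45,1,0],[0,0,0]],[[0.45,1,0],[0,0,0]],[[0.45,1,0],[0,0,0]]]'
python3 - <<'E'
from h import *
print(np.array(robot.read_state()['joints']),fx([.590,.0393,.0179],[0,-122,0]))
E
python3 snap.py bar2 220 110 160 160 240 190 160 160
```

```text
time_s: 9.72
tool_pos: [0.5969, -0.0835, 0.2973]
tool_rot: [-3.141, -0.033, 0.0]
contact_force: [0.7, -0.3, 0.9]
gripper_width: -0.0001
[ 0.3024  0.4837 -0.312   1.8032  0.1857  0.8835 -1.6445] [[ 0.5922 -0.0827  0.    ]]
```

View pics/bar2.png

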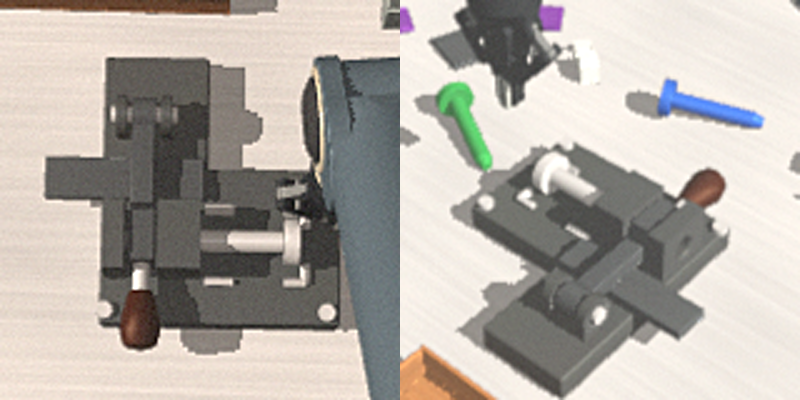

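The bar has stayed down. The pin is unmoved, with its head at left-pane (293,242). I'll turn the jaws to lie along x, go behind the head and lower.

```bash
python3 -m crank '[[[0,0,0],[0,0,-1]],[[0,0,0],[0,0,-1]],[[0,0,0],[0,0,-1]],[[0,0,0],[0,0,-1]],[[0,0,0],[0,0,-1]],[[0,0,0],[0,0,-1]],[[0,0,0],[0,0,-1]],[[0,0,0],[0,0,-1]],[[0,0,0],[0,0,-1]],[[0,0,0],[0,0,-1]],[[0,0,0],[0,0,-1]],[[0,0,0],[0,0,-1]]]';python3 -m crank '[[[0,0,0],[0,0,-1]],[[0,0,0],[0,0,0]]]'; python3 w.py .592 -.083 .211 1.588
```

```text
time_s: 11.32
tool_pos: [0.5963, -0.0816, 0.2974]
tool_rot: [-2.334, -2.102, 0.0]
contact_force: [0.2, -0.2, 0.4]
gripper_width: -0.0
time_s: 11.58
tool_pos: [0.5963, -0.0819, 0.2973]
tool_rot: [-2.21, -2.231, -0.0]
contact_force: [0.1, 0.1, -0.5]
gripper_width: -0.0003
t 11.575 pos [ 0.5963 -0.0819  0.2973] yaw 1.5803152920438197 z [-0.0004  0.0007 -1.    ] F [ 0.0802  0.1004 -0.5266] w -0.00026285475874313535
units [-0.0461 -0.1727  3.4533] rotvec units for down [-0.0036 -0.0058 -0.064 ]
```

```bash
python3 -m crank '[[[0,-0.17,0.9],[0,0,-0.06]],[[0,0,0.9],[0,0,0]],[[0,0,0.9],[0,0,0]],[[0,0,0.75],[0,0,0]],[[0,0,0],[0,0,0]]]'; python3 -m crank '[[[0.3,0,0],[0,0,0]],[[0.3,0,0],[0,0,0]],[[0.3,0,0],[0,0,0]],[[0.3,0,0],[0,0,0]],[[0,0,0],[0,0,0]]]'; python3 w.py .5905 .0143 .211 1.588
```

```text
time_s: 12.2
tool_pos: [0.5918, -0.0824, 0.2099]
tool_rot: [-2.201, -2.238, 0.003]
contact_force: [0.3, 0.2, -0.2]
gripper_width: -0.0
time_s: 12.82
tool_pos: [0.592, -0.0518, 0.2115]
tool_rot: [2.201, 2.241, 0.001]
contact_force: [-0.0, 0.5, 0.1]
gripper_width: 0.0004
t 12.825 pos [ 0.592  -0.0518  0.2115] yaw 1.5888325925883837 z [ 0.0007  0.0005 -1.    ] F [-0.0233  0.4783  0.1256] w 0.00043438626396984347
units [ 2.6439 -0.0125  0.023 ] rotvec units for down [ 0.0063 -0.0039  0.0069]
```

```bash
python3 -m crank '[[[0.3,0,0],[0,0,0]],[[0.3,0,0],[0,0,0]],[[0.3,0,0],[0,0,0]]]'; python3 -m crank '[[[0.3,0,0],[0,0,0]],[[0.3,0,0],[0,0,0]],[[0.3,0,0],[0,0,0]]]'; python3 -m crank '[[[0.3,0,0],[0,0,0]],[[0.2,0,0],[0,0,0]],[[0,0,0],[0,0,0]]]'
```

```text
time_s: 13.2
tool_pos: [0.5915, -0.0297, 0.2112]
tool_rot: [2.202, 2.24, -0.0]
contact_force: [0.6, -2.7, 2.0]
gripper_width: 0.0002
time_s: 13.58
tool_pos: [0.5911, -0.0071, 0.2111]
tool_rot: [2.202, 2.241, -0.0]
contact_force: [0.1, -2.5, 1.5]
gripper_width: 0.0002
time_s: 13.95
tool_pos: [0.5907, 0.006, 0.2112]
tool_rot: [-2.2, -2.241, -0.002]
contact_force: [-0.6, 0.0, 0.2]
gripper_width: 0.0003
```

```bash
for i in 1 2; do python3 -m crank '[[[0.15,0,0],[0,0,0]],[[0,0,0],[0,0,0]]]'; done;  python3 -m crank '[[[0.1,0,0],[0,0,0]],[[0,0,0],[0,0,0]]]'
```

```text
time_s: 14.2
tool_pos: [0.5908, 0.0089, 0.2111]
tool_rot: [-2.202, -2.24, -0.0]
contact_force: [1.2, -0.3, -0.3]
gripper_width: -0.0002
time_s: 14.45
tool_pos: [0.5907, 0.0127, 0.2112]
tool_rot: [-2.202, -2.241, -0.001]
contact_force: [0.1, -0.5, -0.4]
gripper_width: 0.0004
time_s: 14.7
tool_pos: [0.5907, 0.0151, 0.2112]
tool_rot: [-2.202, -2.241, -0.0]
contact_force: [-0.8, -0.4, -0.2]
gripper_width: 0.0
```

```bash
for i in 1 2 3; do python3 -m crank '[[[0.1,0,0],[0,0,0]],[[0,0,0],[0,0,0]]]' | grep -E 'pos|force'; done
```

```text
tool_pos: [0.5908, 0.0164, 0.2112]
contact_force: [0.1, -4.8, -0.2]
tool_pos: [0.5909, 0.017, 0.2112]
contact_force: [-0.8, -9.1, 2.2]
tool_pos: [0.5909, 0.0175, 0.2112]
contact_force: [-1.5, -13.6, 4.3]
```

```bash
for i in 1 2; do python3 -m crank '[[[0.2,0,0],[0,0,0]],[[0.1,0,0],[0,0,0]],[[0,0,0],[0,0,0]]]' | grep -E 'pos|force'; done; python3 -m crank '[[[-0.8,0,0],[0,0,0]],[[-0.7,0,0],[0,0,0]],[[-0.7,0,-0.6],[0,0,0]],[[-0.7,0,-0.9],[0,0,0]],[[-0.8,0,-0.9],[0,0,0]],[[-0.8,0,-0.9],[0,0,0]],[[-0.8,0,-0.9],[0,0,0]],[[-0.8,0,0],[0,0,0]],[[-0.8,0,0],[0,0,0]],[[0,0,0],[0,0,0]]]' -1; python3 snap.py pin 220 110 160 160 260 210 120 120
```

```text
tool_pos: [0.5912, 0.0191, 0.2112]
contact_force: [-1.8, -26.7, 9.8]
tool_pos: [0.5915, 0.0208, 0.2113]
contact_force: [-3.7, -38.7, 14.1]
time_s: 17.45
tool_pos: [0.5929, -0.1372, 0.3147]
tool_rot: [-2.205, -2.236, 0.002]
contact_force: [-0.1, 0.8, -0.1]
gripper_width: 0.0852
```

View pics/pin.png

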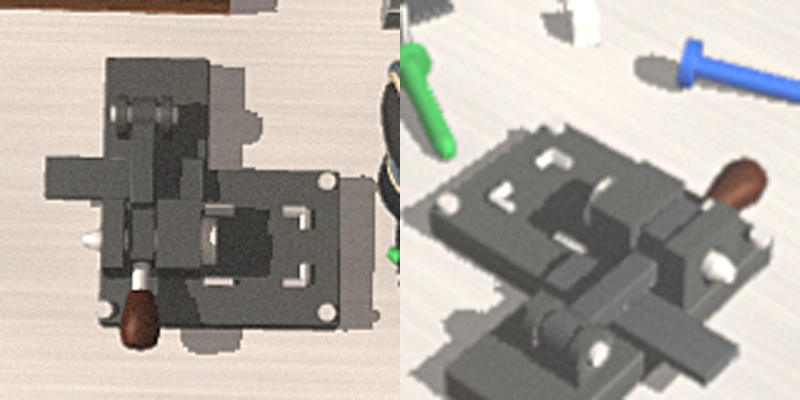

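The pin is home: its head is against the near cheek at left-pane (212,240), and the tip is out of the far cheek at (92,240). Now I'll refine the keeper pose from the first pictures.

```bash
python3 - <<'E'
from h import *
for n,(x0,y0,x1,y1) in(('top',(430,250,485,295)),('scene',(245,195,282,225))):
    im=cv2.imread(f'pics/{n}0.png').astype(int);g=im[y0:y1,x0:x1];m=((g.sum(2)<(200 if n=='top' else 290))&(abs(g[...,1]-g[...,0])<12)).astype('uint8')
    k,l,st,ce=cv2.connectedComponentsWithStats(m);i=1+st[1:,4].argmax();ys,xs=np.nonzero(l==i)
    w=ray(n,np.c_[xs+x0,ys+y0],.008)[:,:2]*1000
    print(n,len(xs),st[i],w.mean(0),cv2.minAreaRect(w.astype(np.float32)))
    for a in(1.271,):
        K=np.array([[sx*25,sy*35,8] for sx,sy in((1,1),(1,-1),(-1,-1),(-1,1))])
        print(proj(n,fx([.4514,-.3278,a-np.pi/2],K)))
    print(np.sort(g.sum(2).ravel())[::150])
E
python3 w.py .4514 -.3278 .23 1.271
```

```text
top 694 [  9   8  36  29 694] [ 451.729  -330.6894] ((452.0296325683594, -330.7884521484375), (76.80895233154297, 52.195011138916016), 72.84442138671875)
[[444.0867 257.1762]
 [472.4889 266.6115]
 [466.606  286.7123]
 [438.0507 277.1819]]
[ 94 136 140 145 154 311 321 324 326 328 330 332 334 336 338 341 345]
scene 245 [  7   6  24  17 245] [ 457.5462 -324.3435] ((457.27301025390625, -324.8382263183594), (77.0002670288086, 54.95130920410156), 71.46208953857422)
[[261.8218 215.7827]
 [251.9205 204.7423]
 [266.0312 200.0103]
 [276.2336 210.7532]]
[156 198 337 392 394 396 399 403]
t 17.55 pos [ 0.5931 -0.1346  0.3153] yaw 1.588425351044729 z [-0.0014  0.0014 -1.    ] F [0.0651 1.7444 0.0852] w 0.08562482289163302
units [-7.632  -5.7993  3.4089] rotvec units for down [-0.0129 -0.01    2.6452]
```

```bash
python3 -m crank '[[[-0.77,-0.58,0],[0,0,0]],[[-0.77,-0.58,0],[0,0,0]],[[-0.77,-0.58,0],[0,0,0]],[[-0.77,-0.58,0],[0,0,0]],[[-0.77,-0.58,0],[0,0,0]],[[-0.77,-0.58,0],[0,0,0]],[[-0.77,-0.58,0],[0,0,0]],[[-0.77,-0.58,0],[0,0,0]],[[-0.77,-0.58,0],[0,0,0]],[[-0.77,-0.58,0],[0,0,0]]]' -0.5; python3 -m crank '[[[0,0,0.5],[0,0,0.88]],[[0,0,0.9],[0,0,0.88]],[[0,0,0.9],[0,0,0.88]],[[0,0,0.9],[0,0,0]],[[0,0,0.2],[0,0,0]],[[0,0,0],[0,0,0]]]'; python3 w.py .453 -.328 .173 1.271; python3 snap.py kp 400 210 120 120 210 150 120 120
```

```text
time_s: 18.8
tool_pos: [0.4518, -0.3293, 0.316]
tool_rot: [-2.199, -2.243, -0.001]
contact_force: [-0.7, -0.3, -0.7]
gripper_width: 0.064
time_s: 19.55
tool_pos: [0.4521, -0.3294, 0.2313]
tool_rot: [-2.526, -1.867, -0.001]
contact_force: [0.2, -0.6, 1.2]
gripper_width: 0.0643
t 19.55 pos [ 0.4521 -0.3294  0.2313] yaw 1.2725775897276514 z [ 0.0002  0.0006 -1.    ] F [ 0.2117 -0.5625  1.1658] w 0.06428074721306332
units [0.062  0.0165 2.3311] rotvec units for down [ 0.0001 -0.0056  0.0131]
```

View pics/kp.png

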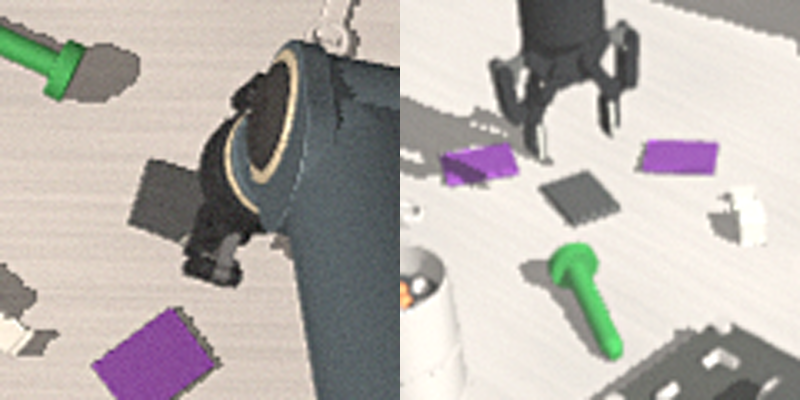

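Run:
```python
from h import *
for n,o in(('scene',(210,150)),('top',(400,210))):
    for P in([.4521,-.3294,.06],[.453,-.328,.008]): print(n,(proj(n,P)[0]-o)*400/120)
    K=np.array([[sx*25,sy*35,8] for sx,sy in((1,1),(1,-1),(-1,-1),(-1,1))])
    print((proj(n,fx([.453,-.328,1.271-np.pi/2],K))-o)*400/120)
```

```text
scene [173.8499 145.8896]
scene [178.5348 193.0692]
[[171.3287 219.9685]
 [138.3492 183.1256]
 [185.4288 167.3351]
 [219.4143 203.1844]]
top [205.0803 197.0181]
top [184.5905 204.0397]
[[147.211  155.0231]
 [241.8672 186.4634]
 [222.2627 253.44  ]
 [127.0963 221.6827]]
```

The fingertips sit over the dark plate (right-pane (580,197)), and its predicted corners match to about 2 mm. I'll lower and grip.

```bash
python3 -m crank '[[[0.06,0,0.7],[0,0,0]],[[0,0,0.7],[0,0,0]],[[0,0,0.6],[0,0,0]],[[0,0,0.2],[0,0,0]],[[0,0,0],[0,0,0]]]'; python3 w.py .453 -.328 .173 1.271
```

```text
time_s: 20.27
tool_pos: [0.4521, -0.3285, 0.1757]
tool_rot: [-2.527, -1.865, 0.0]
contact_force: [-0.8, 0.1, -0.3]
gripper_width: 0.0642
t 20.275 pos [ 0.4521 -0.3285  0.1757] yaw 1.2713599453680535 z [-0.0006  0.0006 -1.    ] F [-0.812   0.0681 -0.3372] w 0.06421116641380568
units [0.0313 0.028  0.1066] rotvec units for down [-0.0064 -0.0031  0.003 ]
```

```bash
python3 -m crank '[[[0,0,0.1],[0,0,0]],[[0,0,0],[0,0,0]]]';  python3 -m crank '[[[0,0,0],[0,0,0]],[[0,0,0],[0,0,0]],[[0,0,0],[0,0,0]],[[0,0,0],[0,0,0]]]' 0.4 50; python3 -m crank '[[[0,0,-0.1],[0,0,0]],[[0,0,-0.6],[0,0,0]],[[0,0,-0.8],[0,0,0]],[[0,0,-0.8],[0,0,0]],[[0,0,-0.8],[0,0,0]],[[0,0,0],[0,0,0]]]'
```

```text
time_s: 20.52
tool_pos: [0.4522, -0.3287, 0.174]
tool_rot: [2.528, 1.865, 0.0]
contact_force: [0.0, -0.4, 0.6]
gripper_width: 0.0642
time_s: 21.02
tool_pos: [0.4523, -0.3287, 0.1745]
tool_rot: [2.527, 1.864, -0.0]
contact_force: [-1.6, 1.0, 6.0]
gripper_width: 0.0479
time_s: 21.78
tool_pos: [0.4528, -0.329, 0.2536]
tool_rot: [2.525, 1.862, 0.002]
contact_force: [-0.2, -0.1, -2.7]
gripper_width: 0.0475
```

```bash
python3 -m crank '[[[0,0,-0.4],[0,0,-0.88]],[[0,0,-0.4],[0,0,-0.88]],[[0,0,0],[0,0,-0.88]],[[0,0,0],[0,0,0]]]' ; python3 w.py .591 -.0142 .265 1.588
```

```text
time_s: 22.28
tool_pos: [0.4517, -0.3287, 0.2707]
tool_rot: [-2.203, -2.238, -0.0]
contact_force: [-0.2, 0.1, -3.7]
gripper_width: 0.0476
t 22.275 pos [ 0.4517 -0.3287  0.2707] yaw 1.5865005600557824 z [-0.0008  0.0009 -1.    ] F [-0.2387  0.0629 -3.7351] w 0.04763371802672278
units [12.4912  5.7698  0.2334] rotvec units for down [-0.0068 -0.0075 -0.0125]
```

```bash
python3 -m crank '[[[0.5,0.23,0],[0,0,0]],[[0.8,0.37,0],[0,0,0]],[[0.8,0.37,0],[0,0,0]],[[0.8,0.37,0],[0,0,0]],[[0.8,0.37,0],[0,0,0]],[[0.8,0.37,0],[0,0,0]],[[0.8,0.37,0],[0,0,0]],[[0.8,0.37,0],[0,0,0]]]' >/dev/null; python3 -m crank '[[[0.8,0.37,0],[0,0,0]],[[0.8,0.37,0],[0,0,0]],[[0.8,0.37,0],[0,0,0]],[[0.8,0.37,0],[0,0,0]],[[0.8,0.37,0],[0,0,0]],[[0.8,0.37,0],[0,0,0]],[[0.8,0.37,0],[0,0,0]],[[0.8,0.36,0],[0,0,0]],[[0.8,0,0],[0,0,0]],[[0,0,0],[0,0,0]]]'; python3 w.py .591 -.0142 .23 1.588
```

```text
time_s: 24.52
tool_pos: [0.5899, 0.0092, 0.2713]
tool_rot: [-2.197, -2.244, -0.001]
contact_force: [-0.1, -0.1, -2.3]
gripper_width: 0.048
t 24.525 pos [0.5899 0.0092 0.2713] yaw 1.592198565299359 z [-0.0005  0.0011 -1.    ] F [-0.0669 -0.0648 -2.257 ] w 0.04801809863901766
units [-0.9388  0.0243  1.6495] rotvec units for down [-0.0041 -0.0089  0.035 ]
```

```bash
python3 -m crank '[[[-0.5,0.02,0],[0,0,0.03]],[[-0.44,0,0],[0,0,0]],[[0,0,0.6],[0,0,0]],[[0,0,0.6],[0,0,0]],[[0,0,0.4],[0,0,0]],[[0,0,0],[0,0,0]]]'; python3 w.py .591 -.0142 .2045 1.588; python3 snap.py place 250 150 100 100 265 195 110 110
```

```text
time_s: 25.28
tool_pos: [0.591, -0.0168, 0.2298]
tool_rot: [-2.204, -2.236, 0.002]
contact_force: [-0.1, 1.5, -2.5]
gripper_width: 0.0479
t 25.275 pos [ 0.591  -0.0168  0.2298] yaw 1.5853210181463155 z [-0.0025  0.0003 -1.    ] F [-0.0674  1.473  -2.4769] w 0.04786166343328613
units [0.1047 0.0038 1.0135] rotvec units for down [-0.0206 -0.0032 -0.0223]
```

View pics/place.png

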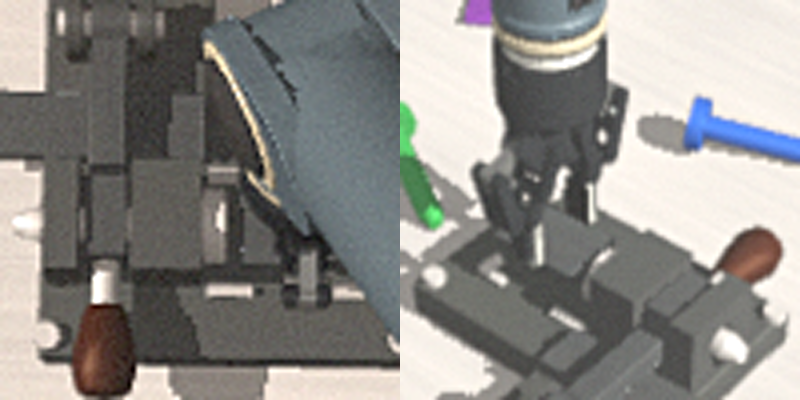

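The plate is held level above the pocket between the lugs, clear of the head. I'll lower it in steps.

```bash
python3 -m crank '[[[0,0,0.3],[0,0,0]],[[0,0,0.3],[0,0,0]],[[0,0,0.2],[0,0,0]],[[0,0,0],[0,0,0]]]'; python3 w.py .591 -.0142 .2045 1.588
```

```text
time_s: 25.88
tool_pos: [0.5913, -0.0173, 0.2106]
tool_rot: [-2.206, -2.236, 0.001]
contact_force: [0.2, -0.1, -3.1]
gripper_width: 0.0478
t 25.875 pos [ 0.5913 -0.0173  0.2106] yaw 1.5844183856438327 z [-0.001  -0.0001 -1.    ] F [ 0.1792 -0.0557 -3.1054] w 0.047767566424310556
units [ 0.1241 -0.009   0.2455] rotvec units for down [-0.0086  0.0007 -0.0298]
```

```bash
python3 -m crank '[[[0.1,0,0.1],[0,0,0]],[[0,0,0.1],[0,0,0]],[[0,0,0],[0,0,0]]]';python3 -m crank '[[[0,0,0.06],[0,0,0]],[[0,0,0],[0,0,0]]]'
```

```text
time_s: 26.25
tool_pos: [0.5914, -0.0147, 0.2061]
tool_rot: [-2.206, -2.237, 0.0]
contact_force: [-0.3, 1.0, -2.8]
gripper_width: 0.0476
time_s: 26.5
tool_pos: [0.5914, -0.0148, 0.2047]
tool_rot: [2.206, 2.236, -0.0]
contact_force: [-0.3, -0.4, -3.1]
gripper_width: 0.0478
```

```bash
for i in 1 2; do python3 -m crank '[[[0,0,0.06],[0,0,0]],[[0,0,0],[0,0,0]]]' | grep -E 'pos|force'; done
```

```text
tool_pos: [0.5915, -0.0146, 0.2045]
contact_force: [-3.4, -0.2, 6.7]
tool_pos: [0.5915, -0.0144, 0.2044]
contact_force: [-5.5, -1.5, 16.8]
```

It touched down at the expected height, so I'll release and retreat.

```bash
python3 -m crank '[[[0,0,-0.08],[0,0,0]],[[0,0,0],[0,0,0]],[[0,0,0],[0,0,0]],[[0,0,0],[0,0,0]]]' -0.5; python3 -m crank '[[[0,0,-0.4],[0,0,0]],[[0,0,-0.8],[0,0,0]],[[0,0,-1],[0,0,0]],[[0,0,-1],[0,0,0]],[[-1,0,-0.5],[0,0,0]],[[-1,0,0],[0,0,0]],[[-1,0,0],[0,0,0]],[[-1,0,0],[0,0,0]],[[-1,0,0],[0,0,0]],[[-1,0,0],[0,0,0]],[[0,0,0],[0,0,0]]]'; python3 snap.py fin 240 140 120 120 265 210 110 110
```

```text
time_s: 27.5
tool_pos: [0.5914, -0.0147, 0.2035]
tool_rot: [-2.206, -2.236, 0.0]
contact_force: [-0.5, 0.3, -0.3]
gripper_width: 0.0641
time_s: 28.88
tool_pos: [0.5934, -0.167, 0.2973]
tool_rot: [2.21, 2.23, -0.0]
contact_force: [-0.9, -0.6, 0.8]
gripper_width: 0.064
```

View pics/fin.png

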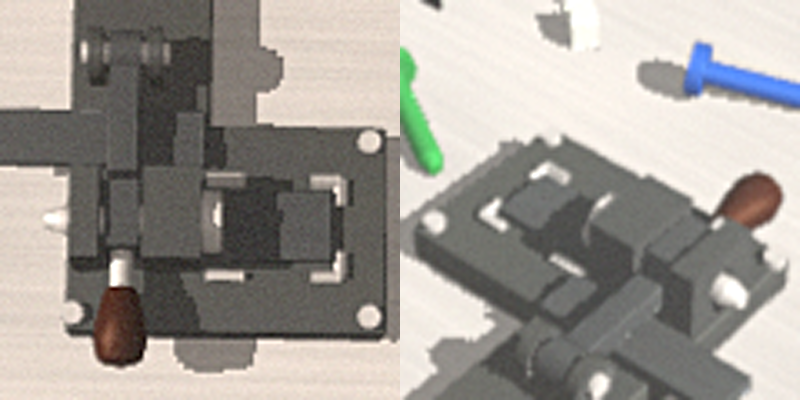

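Run:
```python
from h import *
p=[.590,.0393,.0179];o=[]
K=np.array([[sx*25,-53.5+sy*35,38] for sx,sy in((1,1),(1,-1),(-1,-1),(-1,1))])
for n,(x0,y0,w) in(('top',(290,180,70)),('scene',(275,240,70))):
    a=cv2.imread(f'pics/fin_{n}.png')[y0:y0+w,x0:x0+w]
    c=cv2.resize(np.clip((a/255.)**.5*300,0,255).astype('uint8'),(400,400),interpolation=cv2.INTER_CUBIC);b=c.copy()
    cv2.polylines(b,[((proj(n,fx(p,K))-[x0,y0]+.5)*400/w).astype(int)],True,(0,255,0),1);o.append(b if n=='top' else c)
cv2.imwrite('pics/fin2.png',np.hstack(o))
```

```text
(no output)
```

View pics/fin2.png

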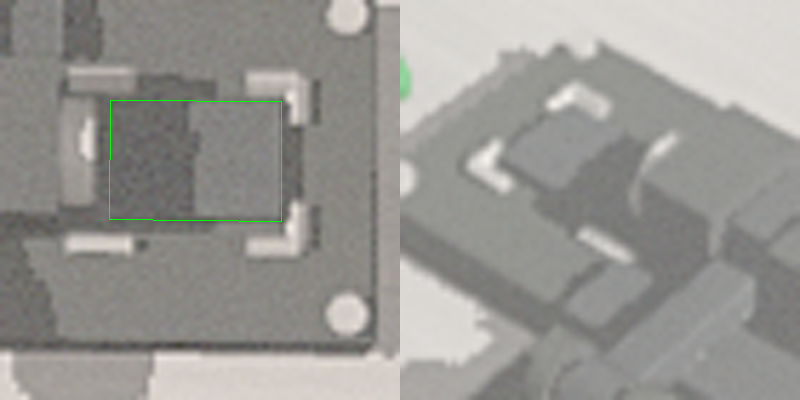

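The plate lies flat where predicted, inside the four lugs and directly behind the head: the outline matches at left-pane (110–282, 100–220). Handing in.

```bash
python3 -c "
from plant import robot
print(robot.sign_off())"
```

```text
the job is handed in; nothing more can be done
None
```

The job is finished and handed in at about 29 s of the 72 s allowed; sign-off reports no verdict.

- **Bar:** I pressed it down until it met its stop, about 34 N on the knob. It stayed down after release.
- **Pin:** I pushed it home until the head seated, about 39 N at the end. The last pictures show the head against the near fork cheek and the tip out of the far side.
- **Keeper:** I gripped the dark grey plate, not the purple ones. I lowered it until it touched the pocket floor at the expected height and released it. Its outline matched the predicted position between the four lugs behind the head. Half of it was in shadow, so the edge nearest the head was hard to see.

The gripper read 48 mm on the 50 mm plate, which I put down to pad compression. I moved only the bar, pin and keeper. No contact showed up elsewhere, but I did not check the other things on the bench in a final full view.

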